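Line up the glaze test cups from palest to darkest

ROBOT

A 7-joint arm with a two-finger parallel gripper is mounted at the origin on the work surface. World frame = base frame: x ahead of the robot, y to its left, z up, the work surface at z = 0. Lengths are in mm, angles in degrees, forces in N, time in s.
With the tool pointing down it reaches from about 425 to 875 mm from the base axis. Payload 4.7 kg.
Tool frame: the origin (TCP) lies at the very end of the fingers, on their centre line; the grasp point (between the pads) lies 19 mm behind it; z points along the fingers, y is the line along which they close (so a half turn about z gives the same grasp; the last joint's range is limited). The gripper opens to 87 mm and grips with 3 to 60 N. Pads are 19 mm wide; open, the fingers measure 117 mm over their backs; the gripper's body (75 mm by 190 mm) begins 51 mm behind the grasp point.
Start: joints at [77.011, 18.392, -4.016, 83.108, 1.295, 78.541, -3.26], TCP at [154.99, -631.272, 222.587] pointing down, gripper open.
Joint ranges: [-163.93, 163.93], [-17.29, 119.83], [-79.2, 71.16], [3.27, 140.29], [-89.18, 269.18], [5.43, 117.66], [-154.24, 154.24]. Speed limits (degrees/s): [147.25, 147.25, 180, 180, 180, 180, 180].

INTERFACE

Orientations are given as a 3x3 rotation matrix whose columns are the frame's x, y, z axes.
In Python, from bench import ctrl gives the robot as it stands.
- The arm moves only by the tool step_arm, never from a script. Its arguments are lists of equal length, an entry for each row: "delta_pos": the shift along the tool's x, y, z in cm, a list of three; "rotation": the turn, a rotation vector about the tool's x, y, z in degrees, a list of three. A call has exactly 8 rows; each row is the pose to reach, as a shift and turn from the pose commanded when the call began, along the tool's axes at that moment; what a row does not reach only later rows make up. A row lasts 1/12 s, in which the tool goes at most 41.7 mm and 7.16 degrees, less where a joint would pass 70% of its speed; a pose out of reach is approached as far as the arm can. A call with a gripper value outside its range is refused whole. "hand" is the opening, from 0 (shut) to 1 (fully open), set as the call begins (left out, the last holds). The fingers move at their own pace and stop on an object; "grip_force" is the grip in N (left out, the last holds). Time passes only in rows, so rows that repeat a pose let the fingers close, or fill a call up. It gives the time, the measured TCP pose, the force, the opening and the grip force at its end, in the units of the state.
- ctrl.read_state(): the state, without advancing time (a new reading comes with each control period).
- ctrl.get_image(name): name is "side" or "top" or "wrist"; returns (picture, depth): 480x640x3 uint8, red, green, blue; 480x640 float32, mm along the optical axis (not along the pixel's ray), 0 where there is no reading.
- ctrl.calibration(name): a dict with "mtx" (3x3 intrinsics, pixels), "dist_coeffs" ([k1, k2, p1, p2, k3] as OpenCV has them; the pictures are not rectified), "cam_to_world" (4x4, takes a point from camera to world coordinates). Camera axes: x right, y down, z forward; pixel columns grow to the right and rows downward; lengths in mm; the calibration is good to about 2 mm. A picture is of the moment at which its call begins: read the wrist's pose just before it. calibration takes no time and is no camera call; for the wrist camera it gives the pose at the moment of the call.
- ctrl.close_job(): hands the job in; it is judged then, once.
The state is a dict: "time": time; "joint_pos": joint angles; "qd": joint speeds; "tau": joint torques, N m; "eef_pos": TCP position; "tool_rot": TCP orientation; "contact_force": force on the tool from outside, world axes, zero at the start; "torque": the same for the moment, N m; "grip_width": finger opening in mm; "finger_force": force on a finger pad.
Only numpy, scipy, OpenCV 4.12 (cv2) and the standard library are available. Lean on these libraries where they do the work, as an engineer would, in place of code of your own. Each camera call takes 0.05 s, during which the arm holds its last target. There are 200 camera calls.

TASK

Put the four blue glaze test cups on the display rack, one standing upright and centred on each white disc, in order of shade: the palest on the disc next to the white post, then ever darker, to the darkest next to the black post. They are fired clay: do not knock any over or let one drop, and leave the coffee mug where it stands.

Things in the scene. Friction and masses are not known exactly. Their poses are not given: they have to be found in the camera images.
- cup_pale: Loose glaze test cup, very pale blue (1st, the palest). Round, open-topped, straight walls 44 mm in diameter (3.5 mm thick), 56 mm high, on a terracotta foot 38 mm wide and 6 mm high; about 90 g. Stands upright on the table in front of the rack, at least 80 mm from the next cup's axis. All four alike but for shade. Origin: centre of the underside of the foot; z up.
- cup_sky: Loose glaze test cup, light sky blue (2nd). Round, open-topped, straight walls 44 mm in diameter (3.5 mm thick), 56 mm high, on a terracotta foot 38 mm wide and 6 mm high; about 90 g. Stands upright on the table in front of the rack, at least 80 mm from the next cup's axis. All four alike but for shade. Origin: centre of the underside of the foot; z up.
- cup_royal: Loose glaze test cup, strong royal blue (3rd). Round, open-topped, straight walls 44 mm in diameter (3.5 mm thick), 56 mm high, on a terracotta foot 38 mm wide and 6 mm high; about 90 g. Stands upright on the table in front of the rack, at least 80 mm from the next cup's axis. All four alike but for shade. Origin: centre of the underside of the foot; z up.
- cup_navy: Loose glaze test cup, very dark navy (4th, the darkest). Round, open-topped, straight walls 44 mm in diameter (3.5 mm thick), 56 mm high, on a terracotta foot 38 mm wide and 6 mm high; about 90 g. Stands upright on the table in front of the rack, at least 80 mm from the next cup's axis. All four alike but for shade. Origin: centre of the underside of the foot; z up.
- disc_a: White plaster disc, 56 mm in diameter, 5 mm thick, fixed on the wooden rack board (18 mm thick, 80 x 400 mm): the left (+y) end disc, 62.5 mm from the end post. Discs a-b-c-d: a straight row, 75 mm apart. Origin: centre of underside, 18 mm above the table; its top is 23 mm above the table. y: along the row to the left, x: across it. Fingers closing along x keep clear of neighbours.
- disc_b: White plaster disc, 56 mm in diameter, 5 mm thick, fixed on the wooden rack board (18 mm thick, 80 x 400 mm): second from the left. Discs a-b-c-d: a straight row, 75 mm apart. Origin: centre of underside, 18 mm above the table; its top is 23 mm above the table. y: along the row to the left, x: across it. Fingers closing along x keep clear of neighbours.
- disc_c: White plaster disc, 56 mm in diameter, 5 mm thick, fixed on the wooden rack board (18 mm thick, 80 x 400 mm): third from the left. Discs a-b-c-d: a straight row, 75 mm apart. Origin: centre of underside, 18 mm above the table; its top is 23 mm above the table. y: along the row to the left, x: across it. Fingers closing along x keep clear of neighbours.
- disc_d: White plaster disc, 56 mm in diameter, 5 mm thick, fixed on the wooden rack board (18 mm thick, 80 x 400 mm): the right (-y) end disc, 62.5 mm from the end post. Discs a-b-c-d: a straight row, 75 mm apart. Origin: centre of underside, 18 mm above the table; its top is 23 mm above the table. y: along the row to the left, x: across it. Fingers closing along x keep clear of neighbours.
- white_post: White upright post, 22 mm in diameter, 40 mm high, fixed on one end of the rack beyond the end disc (either end, it changes); a black post like it stands on the other end. It marks the pale end of the row. Origin: centre of its underside, 18 mm above the table; its top is 58 mm above the table.
- mug: Dark blue coffee mug, 82 mm wide, 90 mm high, with a handle, standing to the left of the rack; not part of the job, must stay where it is. Origin: centre of its underside; the handle is on its +y side.
There are look-alikes about, which are no part of the job. Several things look just like the cup_navy: the one meant starts farthest to the robot's left.

How it is judged (in metres and radians):
At the end, for the whole second after the job is handed in: Each cup's axis is within 12 mm of the centre of its own disc, its foot resting on the disc, upright within 7 degrees, released and at rest; counted from the white post the order is pale, sky, royal, navy (((horizontal distance between white_post and disc_a below 0.1 m and horizontal distance between cup_pale and disc_a below 0.012 m and z of cup_pale in the frame of disc_a between 0.002 and 0.008 m and horizontal distance between cup_sky and disc_b below 0.012 m and z of cup_sky in the frame of disc_b between 0.002 and 0.008 m and horizontal distance between cup_royal and disc_c below 0.012 m and z of cup_royal in the frame of disc_c between 0.002 and 0.008 m and horizontal distance between cup_navy and disc_d below 0.012 m and z of cup_navy in the frame of disc_d between 0.002 and 0.008 m) or (horizontal distance between white_post and disc_d below 0.1 m and horizontal distance between cup_pale and disc_d below 0.012 m and z of cup_pale in the frame of disc_d between 0.002 and 0.008 m and horizontal distance between cup_sky and disc_c below 0.012 m and z of cup_sky in the frame of disc_c between 0.002 and 0.008 m and horizontal distance between cup_royal and disc_b below 0.012 m and z of cup_royal in the frame of disc_b between 0.002 and 0.008 m and horizontal distance between cup_navy and disc_a below 0.012 m and z of cup_navy in the frame of disc_a between 0.002 and 0.008 m)) and angle between each of cup_pale, cup_sky, cup_royal, cup_navy's own z axis and vertical below 0.12 rad and linear speed of each of cup_pale, cup_sky, cup_royal, cup_navy below 0.02 m/s and contact force between the fingers and cup_pale below 0.05 N and contact force between the fingers and cup_sky below 0.05 N and contact force between the fingers and cup_royal below 0.05 N and contact force between the fingers and cup_navy below 0.05 N); the robot touches nothing.
It fails at once if a cup is knocked over (tilted more than 45 degrees) (angle between any of cup_pale, cup_sky, cup_royal, cup_navy's own z axis and vertical above 0.8 rad).
It fails at once if a cup is let go with its foot more than 60 mm above the table (about 37 mm above a disc) ((height (world z) of cup_pale above 0.06 m and contact force between the fingers and cup_pale below 0.02 N) or (height (world z) of cup_sky above 0.06 m and contact force between the fingers and cup_sky below 0.02 N) or (height (world z) of cup_royal above 0.06 m and contact force between the fingers and cup_royal below 0.02 N) or (height (world z) of cup_navy above 0.06 m and contact force between the fingers and cup_navy below 0.02 N)).
It fails at once if the coffee mug is moved more than 20 mm (distance of mug from where it was at the start of the episode above 0.02 m).
It also fails if it takes over 90 s, if anything falls off the work surface, if the arm or the gripper's body presses on something with over 40 N, if the wrist force passes 120 N, or if a joint passes its speed limit or range.

## Working session

There is one attempt and no reset: what is moved stays moved. The work goes in short steps, Python scripts to look and compute and a tool call to move; the robot and the scene stay as the last step left them, time stands still between calls to the robot, and variables do not carry over. Pictures are saved under pics/ and viewed, at most 14 in all, crops included, and the job is handed in when it is done.

Besides the shell and the picture viewer there is one more tool, called after "Request:" by a JSON object that holds its "api" and its "payload", one argument or row to a line. step_arm: Moves the arm, as the interface text tells. Its arguments: {"type":"object","properties":{"delta_pos":{"type":"array"},"rotation":{"type":"array"},"hand":{"type":"number"},"grip_force":{"type":"number"}},"required":["delta_pos","rotation"]}

```bash
mkdir -p pics; python3 - <<'E'
from bench import ctrl
import cv2,numpy as np
for n in("top","side"):
    p,d=ctrl.get_image(n); cv2.imwrite(f"pics/{n}0.png",p[:,:,::-1]); np.save(f"pics/{n}0.npy",d)
    c=ctrl.calibration(n); print(n,np.round(c["mtx"],1).tolist(),c["dist_coeffs"],np.round(c["cam_to_world"],3).tolist())
s=ctrl.read_state(); print(s["time"],s["eef_pos"],np.round(s["tool_rot"],3),s["grip_width"])
E
```

```text
top [[483.7, 0.0, 316.9], [0.0, 483.7, 238.2], [0.0, 0.0, 1.0]] [-0.06318165  0.          0.          0.          0.        ] [[-0.003, -0.995, 0.096, 455.216], [-1.0, 0.001, -0.024, 66.163], [0.024, -0.096, -0.995, 949.899], [0.0, 0.0, 0.0, 1.0]]
side [[471.9, 0.0, 326.6], [0.0, 471.9, 248.5], [0.0, 0.0, 1.0]] [-0.06202932  0.          0.          0.          0.        ] [[0.876, -0.265, 0.403, 170.84], [-0.482, -0.478, 0.734, -606.012], [-0.002, -0.837, -0.547, 533.694], [0.0, 0.0, 0.0, 1.0]]
0.1 [ 154.86898877 -630.77507012  221.59456588] [[ 0.971  0.239 -0.   ]
 [ 0.239 -0.971  0.002]
 [-0.    -0.002 -1.   ]] 86.62572093719969
```

View pics/top0.png

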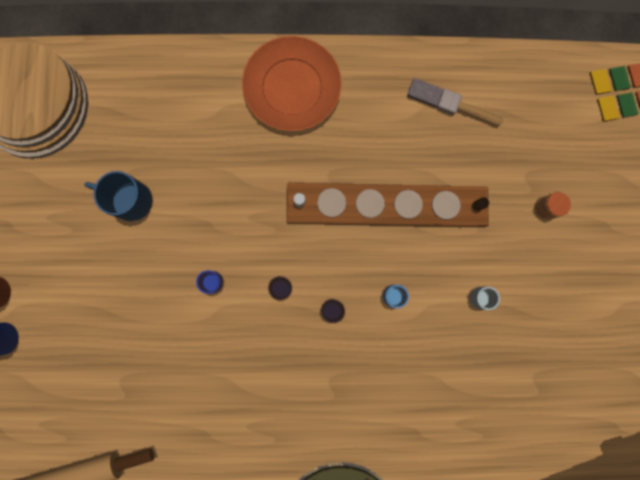

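View pics/side0.png

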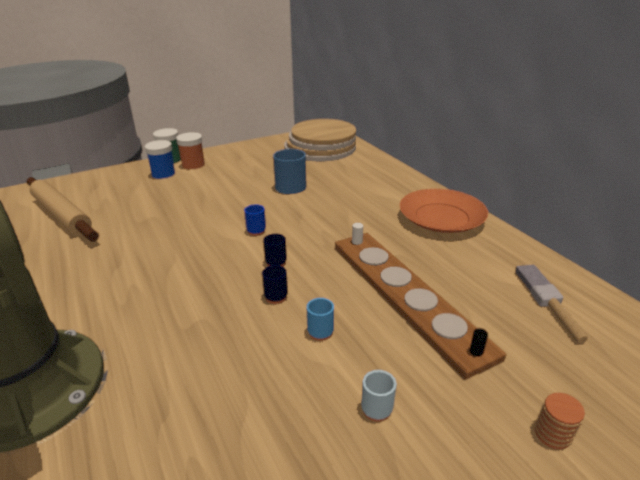

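Candidates for the navy cup in the top view are the dark cups at (280,288) and (332,311). The jar at (5,340) and the mug at (123,195) are other things. Farthest left (+y, smaller column) is (280,288). The other cups are royal (210,282), sky (396,296) and pale (486,298). The white post at (299,200) is on the left, so a=pale, b=sky, c=royal, d=navy. Next I check the navy choice in a crop and measure.

```bash
cat > h.py <<'E'
import cv2,numpy as np
from bench import ctrl
def cloud(n,d):
    c=ctrl.calibration(n); h,w=d.shape
    u,v=np.meshgrid(np.arange(w),np.arange(h))
    q=cv2.undistortPoints(np.stack([u,v],-1).reshape(-1,1,2).astype(np.float64),c["mtx"],c["dist_coeffs"]).reshape(h,w,2)
    P=np.dstack([q*d[...,None],d]); M=c["cam_to_world"]
    return P@M[:3,:3].T+M[:3,3]
def pix2plane(n,uv,z):
    c=ctrl.calibration(n); q=cv2.undistortPoints(np.array(uv,float).reshape(-1,1,2),c["mtx"],c["dist_coeffs"]).reshape(-1,2)
    M=c["cam_to_world"]; r=np.c_[q,np.ones(len(q))]@M[:3,:3].T; o=M[:3,3]
    return o+r*((z-o[2])/r[:,2])[:,None]
E
python3 - <<'E'
from h import *
p=cv2.imread("pics/top0.png")
cv2.imwrite("pics/crop0.png",cv2.resize(p[170:330,190:510],None,fx=2.5,fy=2.5,interpolation=cv2.INTER_CUBIC))
W=cloud("top",np.load("pics/top0.npy"))
for k,(u,v) in dict(royal=(210,282),navy=(280,288),decoy=(332,311),sky=(396,296),pale=(486,298)).items():
    w=W[v-20:v+21,u-20:u+21].reshape(-1,3); z=w[:,2].max(); 
    for lo,hi in((25,99),(z-8,z+1)):
        t=w[(w[:,2]>lo)&(w[:,2]<hi)]; c,r=cv2.minEnclosingCircle(t[:,:2].astype(np.float32)); print(k,np.round(z,1),len(t),np.round(c,1),round(r,1))
g=cv2.cvtColor(p,cv2.COLOR_BGR2HSV)
for u,v in((332,203),(370,203),(408,204),(446,205)):
    m=(g[v-20:v+21,u-19:u+20,1]<70).astype(np.uint8); 
    n,l,st,ce=cv2.connectedComponentsWithStats(m); i=1+np.argmax(st[1:,4]); c=ce[i]+[u-19,v-20]
    print(c,st[i],np.round(pix2plane("top",[c],23),1),np.round(W[v,u],1))
E
```

```text
royal 949.9 262 [460.8 245.1] 22.4
royal 949.9 8 [455.2  66.2] 0.0
navy 949.9 168 [450.3 114.1] 21.7
navy 949.9 7 [455.2  66.2] 0.0
decoy 949.9 173 [407.3  16. ] 21.8
decoy 949.9 3 [455.2  66.2] 0.0
sky 949.9 252 [ 434.3 -103. ] 22.2
sky 949.9 4 [455.2  66.2] 0.0
pale 949.9 374 [ 429.4 -274.4] 22.8
pale 949.9 8 [455.2  66.2] 0.0
[331.28315412 202.24551971] [  5   6  27  27 558] [[615.1  15.4  23. ]] [613.9  13.9  21.4]
[369.76978417 203.10611511] [  6   7  27  27 556] [[613.5 -59.7  23. ]] [613.4 -59.8  24.9]
[407.7562724  203.87634409] [  6   7  26  27 558] [[ 612.2 -134.2   23. ]] [ 612.1 -134.8   22.2]
[445.59386282 204.85559567] [  6   7  26  27 554] [[ 610.4 -209.1   23. ]] [ 610.1 -209.8   23.3]
```

View pics/crop0.png

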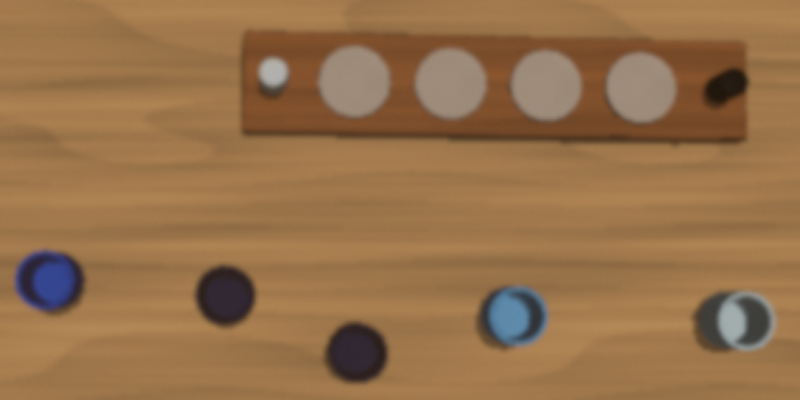

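The crop confirms it: two identical navy cups, at crop (225,296) and (356,352). The left one, at (450,114) mm, is the one meant. Start moving, pale cup first, turning the tool so the fingers close along x.

Request:
{"api": "step_arm", "payload": {
  "delta_pos": [
    [2.9,-2.3,0.5],
    [5.9,-4.7,1.0],
    [8.8,-7.0,1.5],
    [11.7,-9.3,2.0],
    [14.6,-11.7,2.5],
    [17.6,-14.0,3.0],
    [20.5,-16.3,3.5],
    [23.4,-18.7,4.0]
  ],
  "rotation": [
    [0,0,-6.4],
    [0,0,-12.8],
    [0,0,-19.2],
    [0,0,-25.6],
    [0,0,-32],
    [0,0,-38.4],
    [0,0,-44.8],
    [0,0,-51.2]
  ],
  "hand": 1,
  "grip_force": 15
}}

```text
time: 0.77
eef_pos: [338.2, -392.2, 182.0]
tool_rot: [[0.418, 0.909, -0.0], [0.909, -0.418, 0.0], [-0.0, -0.0, -1.0]]
contact_force: [0.8, -0.9, 0.6]
grip_width: 86.7
finger_force: 0.0
```

Request:
{"api": "step_arm", "payload": {
  "delta_pos": [
    [2.9,0.6,1.5],
    [5.8,1.2,3.0],
    [8.7,1.9,4.5],
    [11.6,2.6,6.0],
    [14.7,3.3,7.5],
    [14.7,3.3,10.0],
    [14.7,3.3,10.2],
    [14.7,3.3,10.2]
  ],
  "rotation": [
    [0,0,-5],
    [0,0,-10],
    [0,0,-15],
    [0,0,-20],
    [0,0,-25],
    [0,0,-25],
    [0,0,-25],
    [0,0,-25]
  ]
}}

```text
time: 1.43
eef_pos: [428.0, -274.1, 79.1]
tool_rot: [[0.0, 1.0, -0.004], [1.0, -0.0, 0.002], [0.002, -0.004, -1.0]]
contact_force: [0.2, -0.1, 0.1]
grip_width: 86.9
finger_force: 0.0
```

```bash
python3 - <<'E'
from h import *
W=cloud("side",np.load("pics/side0.npy"))
for k,(u,v) in dict(pale=(378,392),sky=(320,318),navy=(275,250),royal=(255,220),decoy=(275,284)).items():
    w=W[v-28:v+29,u-24:u+25].reshape(-1,3); t=w[(w[:,2]>25)&(w[:,2]<90)]; c,r=cv2.minEnclosingCircle(t[:,:2].astype(np.float32)); print(k,np.round(np.percentile(t[:,2],98),1),np.round(c,1),round(r,1))
s=ctrl.read_state();print(s["eef_pos"],np.round(s["tool_rot"],3))
p,d=ctrl.get_image("wrist");cv2.imwrite("pics/w1.png",p[:,:,::-1])
E
```

```text
pale 57.3 [ 428.9 -276.3] 23.1
sky 57.2 [ 433.6 -105.2] 22.8
navy 57.2 [440.5 110.6] 121.2
royal 57.1 [456.9 179.7] 91.2
decoy 57.0 [416.9  49.8] 60.5
[ 427.99435435 -274.05437579   79.07208222] [[ 0.     1.    -0.004]
 [ 1.    -0.     0.002]
 [ 0.002 -0.004 -1.   ]]
```

View pics/w1.png

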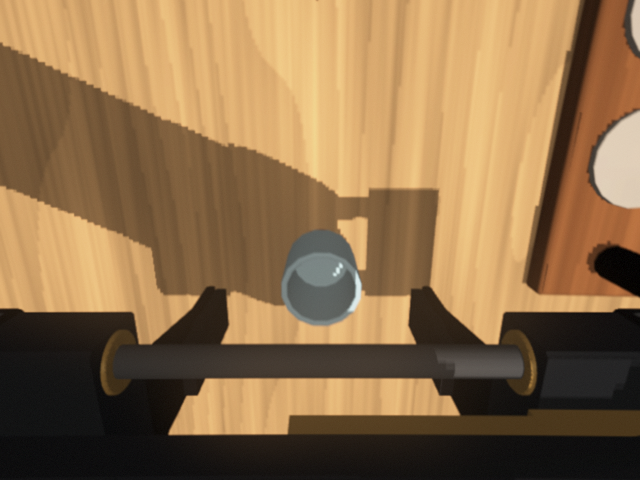

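The wrist view shows the pale cup at (321,285), midway between the fingers. Descend.

Request:
{"api": "step_arm", "payload": {
  "delta_pos": [
    [0,0,1.0],
    [0,0,2.2],
    [0,0,3.4],
    [0,0,4.6],
    [0,0,5.6],
    [0,0,6.1],
    [0,0,6.1],
    [0,0,6.1]
  ],
  "rotation": [
    [0,0,0],
    [0,0,0],
    [0,0,0],
    [0,0,0],
    [0,0,0],
    [0,0,0],
    [0,0,0],
    [0,0,0]
  ]
}}

```text
time: 2.15
eef_pos: [429.6, -274.4, 19.2]
tool_rot: [[-0.0, 1.0, -0.0], [1.0, 0.0, 0.001], [0.001, -0.0, -1.0]]
contact_force: [0.2, -0.1, -0.1]
grip_width: 87.3
finger_force: 0.0
```

Request:
{"api": "step_arm", "payload": {
  "delta_pos": [
    [0,0,0],
    [0,0,0],
    [0,0,0],
    [0,0,0],
    [0,0,0],
    [0,0,0],
    [0,0,0],
    [0,0,0]
  ],
  "rotation": [
    [0,0,0],
    [0,0,0],
    [0,0,0],
    [0,0,0],
    [0,0,0],
    [0,0,0],
    [0,0,0],
    [0,0,0]
  ],
  "hand": 0,
  "grip_force": 15
}}

```text
time: 2.82
eef_pos: [429.6, -274.6, 19.6]
tool_rot: [[0.0, 1.0, -0.0], [1.0, -0.0, -0.0], [-0.0, -0.0, -1.0]]
contact_force: [1.0, 1.4, 1.2]
grip_width: 43.3
finger_force: 15.0
```

Request:
{"api": "step_arm", "payload": {
  "delta_pos": [
    [0,0,-1.5],
    [0,0,-4.0],
    [1.0,0.6,-6.5],
    [3.5,2.2,-7.5],
    [7.0,4.5,-7.5],
    [10.5,6.7,-7.5],
    [14.0,9.0,-7.5],
    [17.5,11.2,-7.5]
  ],
  "rotation": [
    [0,0,0],
    [0,0,0],
    [0,0,0],
    [0,0,0],
    [0,0,0],
    [0,0,0],
    [0,0,0],
    [0,0,0]
  ]
}}

```text
time: 3.48
eef_pos: [542.3, -98.2, 94.6]
tool_rot: [[0.001, 1.0, 0.0], [1.0, -0.001, -0.001], [-0.001, 0.0, -1.0]]
contact_force: [0.4, -0.1, -0.5]
grip_width: 43.5
finger_force: 15.0
```

Request:
{"api": "step_arm", "payload": {
  "delta_pos": [
    [3.0,1.9,0],
    [6.0,3.9,0],
    [9.0,5.8,0],
    [11.0,7.1,0],
    [11.5,7.4,1.5],
    [11.5,7.4,3.0],
    [11.5,7.4,4.2],
    [11.5,7.4,4.5]
  ],
  "rotation": [
    [0,0,0],
    [0,0,0],
    [0,0,0],
    [0,0,0],
    [0,0,0],
    [0,0,0],
    [0,0,0],
    [0,0,0]
  ]
}}

```text
time: 4.15
eef_pos: [613.2, 14.2, 46.2]
tool_rot: [[0.001, 1.0, -0.005], [1.0, -0.001, -0.001], [-0.001, -0.005, -1.0]]
contact_force: [-1.1, -0.4, -2.1]
grip_width: 43.6
finger_force: 15.0
```

```bash
python3 - <<'E'
from h import *
p,d=ctrl.get_image("wrist");cv2.imwrite("pics/w2.png",p[:,:,::-1])
s=ctrl.read_state();print(s["eef_pos"],s["contact_force"])
p,d=ctrl.get_image("side");cv2.imwrite("pics/s2.png",cv2.resize(p[190:390,300:540,::-1],None,fx=3,fy=3))
E
```

```text
[613.56530921  13.98895092  46.7888232 ] [ 0.05502734 -0.3947236  -1.06662729]
```

View pics/s2.png

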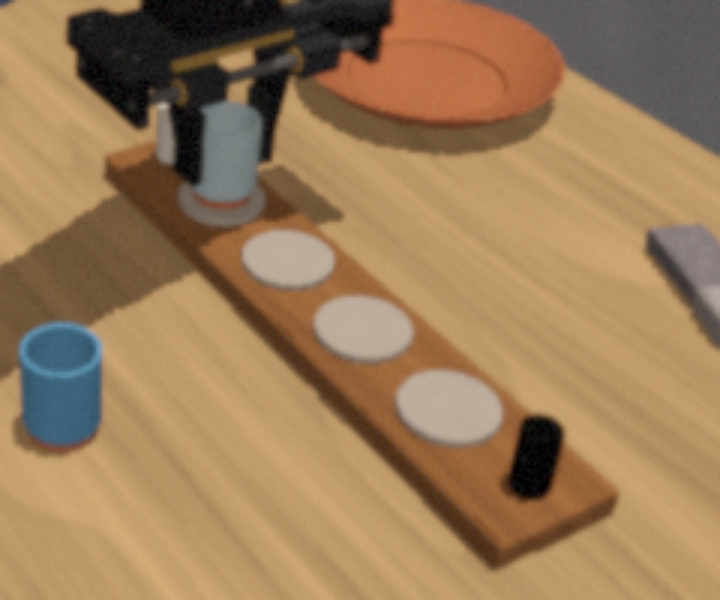

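The side crop shows the pale cup hanging centred, a few mm over the left disc (about (222,200) in the crop). Lower it.

Request:
{"api": "step_arm", "payload": {
  "delta_pos": [
    [0,0,0.1],
    [0,0,0.15],
    [0,0,0.2],
    [0,0,0.25],
    [0,0,0.3],
    [0,0,0.35],
    [0,0,0.35],
    [0,0,0.35]
  ],
  "rotation": [
    [0,0,0],
    [0,0,0],
    [0,0,0],
    [0,0,0],
    [0,0,0],
    [0,0,0],
    [0,0,0],
    [0,0,0]
  ]
}}

```text
time: 4.92
eef_pos: [615.7, 15.4, 46.0]
tool_rot: [[-0.0, 1.0, -0.0], [1.0, 0.0, -0.0], [-0.0, -0.0, -1.0]]
contact_force: [-0.6, 0.1, -0.5]
grip_width: 43.5
finger_force: 15.0
```

Request:
{"api": "step_arm", "payload": {
  "delta_pos": [
    [0,0,0.1],
    [0,0,0.15],
    [0,0,0.2],
    [0,0,0.25],
    [0,0,0.3],
    [0,0,0.3],
    [0,0,0.3],
    [0,0,0.3]
  ],
  "rotation": [
    [0,0,0],
    [0,0,0],
    [0,0,0],
    [0,0,0],
    [0,0,0],
    [0,0,0],
    [0,0,0],
    [0,0,0]
  ]
}}

```text
time: 5.58
eef_pos: [615.7, 15.4, 43.0]
tool_rot: [[0.0, 1.0, 0.0], [1.0, -0.0, -0.0], [-0.0, 0.0, -1.0]]
contact_force: [0.1, -0.2, -1.0]
grip_width: 43.7
finger_force: 15.0
```

Request:
{"api": "step_arm", "payload": {
  "delta_pos": [
    [0,0,0],
    [0,0,0],
    [0,0,0],
    [0,0,0],
    [0,0,0],
    [0,0,0],
    [0,0,0],
    [0,0,0]
  ],
  "rotation": [
    [0,0,0],
    [0,0,0],
    [0,0,0],
    [0,0,0],
    [0,0,0],
    [0,0,0],
    [0,0,0],
    [0,0,0]
  ],
  "hand": 1
}}

```text
time: 6.25
eef_pos: [615.7, 15.4, 43.0]
tool_rot: [[0.0, 1.0, 0.0], [1.0, -0.0, -0.0], [-0.0, 0.0, -1.0]]
contact_force: [0.2, -0.7, 0.2]
grip_width: 84.4
finger_force: 0.0
```

Released. Next the sky cup.

Request:
{"api": "step_arm", "payload": {
  "delta_pos": [
    [0,0,-3.0],
    [0,0,-6.5],
    [-1.5,-2.5,-6.5],
    [-4.0,-6.2,-6.5],
    [-6.5,-9.9,-6.5],
    [-9.0,-13.6,-6.0],
    [-11.2,-17.0,-5.0],
    [-11.9,-18.15,-4.0]
  ],
  "rotation": [
    [0,0,0],
    [0,0,0],
    [0,0,0],
    [0,0,0],
    [0,0,0],
    [0,0,0],
    [0,0,0],
    [0,0,0]
  ]
}}

```text
time: 6.92
eef_pos: [430.9, -106.7, 83.1]
tool_rot: [[0.004, 1.0, -0.001], [1.0, -0.004, -0.003], [-0.003, -0.001, -1.0]]
contact_force: [-0.1, 0.1, 0.1]
grip_width: 86.8
finger_force: 0.0
```

Request:
{"api": "step_arm", "payload": {
  "delta_pos": [
    [0,0,0],
    [0,0,1.0],
    [0,0,2.5],
    [0,0,4.0],
    [0,0,5.3],
    [0,0,6.2],
    [0,0,6.35],
    [0,0,6.35]
  ],
  "rotation": [
    [0,0,0],
    [0,0,0],
    [0,0,0],
    [0,0,0],
    [0,0,0],
    [0,0,0],
    [0,0,0],
    [0,0,0]
  ]
}}

```text
time: 7.58
eef_pos: [434.6, -102.6, 19.0]
tool_rot: [[-0.002, 1.0, -0.001], [1.0, 0.002, 0.001], [0.001, -0.001, -1.0]]
contact_force: [-0.1, -0.7, -0.2]
grip_width: 87.2
finger_force: 0.0
```

Request:
{"api": "step_arm", "payload": {
  "delta_pos": [
    [0,0,0],
    [0,0,0],
    [0,0,0],
    [0,0,0],
    [0,0,0],
    [0,0,0],
    [0,0,0],
    [0,0,0]
  ],
  "rotation": [
    [0,0,0],
    [0,0,0],
    [0,0,0],
    [0,0,0],
    [0,0,0],
    [0,0,0],
    [0,0,0],
    [0,0,0]
  ],
  "hand": 0
}}

```text
time: 8.25
eef_pos: [434.2, -103.7, 19.6]
tool_rot: [[0.0, 1.0, -0.0], [1.0, -0.0, -0.0], [-0.0, -0.0, -1.0]]
contact_force: [0.7, -0.7, 1.4]
grip_width: 43.5
finger_force: 15.0
```

Request:
{"api": "step_arm", "payload": {
  "delta_pos": [
    [0,0,-1.5],
    [0,0,-4.5],
    [0.4,1.5,-7.0],
    [1.2,4.9,-7.5],
    [2.0,8.3,-7.5],
    [2.9,11.7,-7.5],
    [3.7,15.1,-7.5],
    [4.4,17.5,-7.0]
  ],
  "rotation": [
    [0,0,0],
    [0,0,0],
    [0,0,0],
    [0,0,0],
    [0,0,0],
    [0,0,0],
    [0,0,0],
    [0,0,0]
  ]
}}

```text
time: 8.92
eef_pos: [612.5, -59.0, 90.0]
tool_rot: [[0.0, 1.0, 0.003], [1.0, -0.0, 0.001], [0.001, 0.003, -1.0]]
contact_force: [-0.2, 0.6, -0.5]
grip_width: 43.7
finger_force: 15.0
```

Request:
{"api": "step_arm", "payload": {
  "delta_pos": [
    [0,0.45,0],
    [0,0.45,1.2],
    [0,0.45,2.6],
    [0,0.45,3.5],
    [0,0.45,4.1],
    [0,0.45,4.4],
    [0,0.45,4.6],
    [0,0.45,4.65]
  ],
  "rotation": [
    [0,0,0],
    [0,0,0],
    [0,0,0],
    [0,0,0],
    [0,0,0],
    [0,0,0],
    [0,0,0],
    [0,0,0]
  ]
}}

```text
time: 9.58
eef_pos: [613.4, -59.9, 43.0]
tool_rot: [[0.0, 1.0, -0.0], [1.0, -0.0, -0.0], [-0.0, -0.0, -1.0]]
contact_force: [0.1, -0.5, -0.4]
grip_width: 43.0
finger_force: 15.0
```

Request:
{"api": "step_arm", "payload": {
  "delta_pos": [
    [0,0,0],
    [0,0,0],
    [0,0,0],
    [0,0,0],
    [0,0,0],
    [0,0,0],
    [0,0,0],
    [0,0,0]
  ],
  "rotation": [
    [0,0,0],
    [0,0,0],
    [0,0,0],
    [0,0,0],
    [0,0,0],
    [0,0,0],
    [0,0,0],
    [0,0,0]
  ]
}}

```text
time: 10.25
eef_pos: [613.7, -59.6, 43.0]
tool_rot: [[0.0, 1.0, -0.0], [1.0, -0.0, -0.0], [-0.0, -0.0, -1.0]]
contact_force: [-0.1, -0.2, -0.4]
grip_width: 43.6
finger_force: 15.0
```

Request:
{"api": "step_arm", "payload": {
  "delta_pos": [
    [0,0,0],
    [0,0,0],
    [0,0,0],
    [0,0,0],
    [0,0,0],
    [0,0,-1.5],
    [0,0,-4.0],
    [0,0,-6.5]
  ],
  "rotation": [
    [0,0,0],
    [0,0,0],
    [0,0,0],
    [0,0,0],
    [0,0,0],
    [0,0,0],
    [0,0,0],
    [0,0,0]
  ],
  "hand": 1
}}

```text
time: 10.92
eef_pos: [612.8, -59.5, 107.9]
tool_rot: [[-0.0, 1.0, -0.002], [1.0, 0.0, 0.001], [0.001, -0.002, -1.0]]
contact_force: [0.0, 0.3, 0.4]
grip_width: 84.4
finger_force: 0.0
```

Request:
{"api": "step_arm", "payload": {
  "delta_pos": [
    [2.0,-1.5,-0.5],
    [5.5,-3.5,-0.5],
    [9.2,-5.4,-0.5],
    [12.9,-7.2,-0.5],
    [16.6,-9.0,-0.5],
    [20.3,-10.8,-0.5],
    [24.0,-12.6,-0.5],
    [27.5,-14.3,0]
  ],
  "rotation": [
    [0,0,0],
    [0,0,0],
    [0,0,0],
    [0,0,0],
    [0,0,0],
    [0,0,0],
    [0,0,0],
    [0,0,0]
  ]
}}

```text
time: 11.58
eef_pos: [470.1, 217.6, 109.1]
tool_rot: [[-0.0, 1.0, 0.003], [1.0, 0.0, 0.0], [0.0, 0.003, -1.0]]
contact_force: [0.7, 1.1, -0.4]
grip_width: 87.0
finger_force: 0.0
```

Request:
{"api": "step_arm", "payload": {
  "delta_pos": [
    [2.0,-0.7,1.0],
    [3.0,-1.0,2.0],
    [3.0,-1.0,3.0],
    [3.0,-1.0,3.0],
    [3.0,-1.0,3.0],
    [3.0,-1.0,3.0],
    [3.0,-1.0,3.0],
    [3.0,-1.0,3.0]
  ],
  "rotation": [
    [0,0,0],
    [0,0,0],
    [0,0,0],
    [0,0,0],
    [0,0,0],
    [0,0,0],
    [0,0,0],
    [0,0,0]
  ]
}}

```text
time: 12.25
eef_pos: [461.6, 244.6, 78.5]
tool_rot: [[0.002, 1.0, 0.001], [1.0, -0.002, -0.0], [-0.0, 0.001, -1.0]]
contact_force: [-0.4, 0.0, -0.1]
grip_width: 87.0
finger_force: 0.0
```

```bash
python3 - <<'E'
from h import *
s=ctrl.read_state();print(s["eef_pos"],np.round(s["tool_rot"],3))
p,d=ctrl.get_image("wrist");W=cloud("wrist",d)
m=(W[...,2]>20)&(W[...,2]<65)&(abs(W[...,0]-461)<32)&(abs(W[...,1]-245)<32)
t=W[m];print(len(t),np.round(cv2.minEnclosingCircle(t[:,:2].astype(np.float32)),1) if 0 else cv2.minEnclosingCircle(t[:,:2].astype(np.float32)))
p,d=ctrl.get_image("top");cv2.imwrite("pics/t3.png",cv2.resize(p[150:350,180:500,::-1],None,fx=2.5,fy=2.5))
E
```

```text
[461.60152075 244.60506272  78.50249591] [[ 0.002  1.     0.001]
 [ 1.    -0.002 -0.   ]
 [-0.     0.001 -1.   ]]
4361 ((461.64990234375, 247.00450134277344), 22.115407943725586)
```

View pics/t3.png

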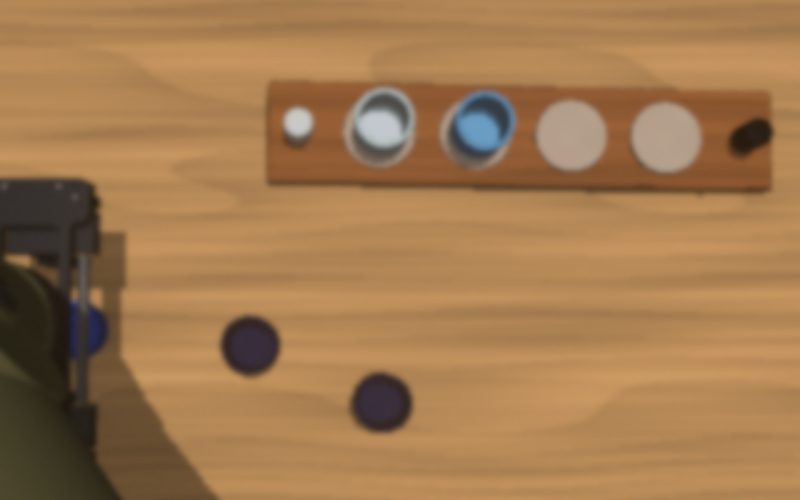

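The top crop shows pale and sky standing on the first two discs at (382,125) and (478,130), apparently centred. Pick royal.

Request:
{"api": "step_arm", "payload": {
  "delta_pos": [
    [0.05,0,1.0],
    [0.05,0,2.4],
    [0.05,0,3.8],
    [0.05,0,5.0],
    [0.05,0,5.7],
    [0.05,0,5.85],
    [0.05,0,5.85],
    [0.05,0,5.85]
  ],
  "rotation": [
    [0,0,0],
    [0,0,0],
    [0,0,0],
    [0,0,0],
    [0,0,0],
    [0,0,0],
    [0,0,0],
    [0,0,0]
  ]
}}

```text
time: 13.02
eef_pos: [460.9, 246.3, 19.7]
tool_rot: [[-0.0, 1.0, 0.0], [1.0, 0.0, 0.0], [0.0, 0.0, -1.0]]
contact_force: [-0.3, 0.4, -0.8]
grip_width: 87.1
finger_force: 0.0
```

Request:
{"api": "step_arm", "payload": {
  "delta_pos": [
    [0,0,0],
    [0,0,0],
    [0,0,0],
    [0,0,0],
    [0,0,0],
    [0,0,0],
    [0,0,0],
    [0,0,0]
  ],
  "rotation": [
    [0,0,0],
    [0,0,0],
    [0,0,0],
    [0,0,0],
    [0,0,0],
    [0,0,0],
    [0,0,0],
    [0,0,0]
  ],
  "hand": 0
}}

```text
time: 13.68
eef_pos: [460.8, 245.9, 19.6]
tool_rot: [[0.0, 1.0, 0.0], [1.0, -0.0, 0.0], [0.0, 0.0, -1.0]]
contact_force: [-0.6, -0.2, 1.1]
grip_width: 43.7
finger_force: 15.0
```

Request:
{"api": "step_arm", "payload": {
  "delta_pos": [
    [0,0,-1.5],
    [0,0,-4.5],
    [0,0,-8.0],
    [-2.0,0,-9.5],
    [-5.5,0,-9.5],
    [-9.2,0,-9.5],
    [-12.9,0,-9.5],
    [-16.6,0,-9.5]
  ],
  "rotation": [
    [0,0,0],
    [0,0,0],
    [0,0,0],
    [0,0,0],
    [0,0,0],
    [0,0,0],
    [0,0,0],
    [0,0,0]
  ]
}}

```text
time: 14.35
eef_pos: [460.2, 78.3, 114.6]
tool_rot: [[-0.001, 1.0, 0.0], [1.0, 0.001, -0.001], [-0.001, 0.0, -1.0]]
contact_force: [1.1, 0.4, -1.7]
grip_width: 43.6
finger_force: 15.0
```

Request:
{"api": "step_arm", "payload": {
  "delta_pos": [
    [-3.4,1.5,0],
    [-6.7,3.5,0],
    [-10.0,5.5,0],
    [-13.2,7.8,0],
    [-16.3,10.3,0],
    [-19.0,12.9,0],
    [-21.0,14.8,0],
    [-21.4,15.15,0.3]
  ],
  "rotation": [
    [0,0,0],
    [0,0,0],
    [0,0,0],
    [0,0,0],
    [0,0,0],
    [0,0,0],
    [0,0,0],
    [0,0,0]
  ]
}}

```text
time: 15.02
eef_pos: [614.7, -140.1, 111.1]
tool_rot: [[0.006, 1.0, 0.002], [1.0, -0.006, -0.002], [-0.002, 0.002, -1.0]]
contact_force: [-0.7, -0.6, -0.2]
grip_width: 43.8
finger_force: 15.0
```

Request:
{"api": "step_arm", "payload": {
  "delta_pos": [
    [0,0,0.3],
    [0,0,2.0],
    [0,0,4.0],
    [0,0,5.4],
    [0,0,6.2],
    [0,0,6.6],
    [0,0,6.8],
    [0,0,6.85]
  ],
  "rotation": [
    [0,0,0],
    [0,0,0],
    [0,0,0],
    [0,0,0],
    [0,0,0],
    [0,0,0],
    [0,0,0],
    [0,0,0]
  ]
}}

```text
time: 15.68
eef_pos: [612.4, -133.8, 43.4]
tool_rot: [[-0.0, 1.0, 0.0], [1.0, 0.0, -0.0], [-0.0, 0.0, -1.0]]
contact_force: [-1.1, -0.2, -1.2]
grip_width: 43.9
finger_force: 15.0
```

Request:
{"api": "step_arm", "payload": {
  "delta_pos": [
    [0,0,0],
    [0,0,0],
    [0,0,0],
    [0,0,0],
    [0,0,0],
    [0,0,0],
    [0,0,0],
    [0,0,0]
  ],
  "rotation": [
    [0,0,0],
    [0,0,0],
    [0,0,0],
    [0,0,0],
    [0,0,0],
    [0,0,0],
    [0,0,0],
    [0,0,0]
  ]
}}

```text
time: 16.35
eef_pos: [612.2, -134.1, 43.0]
tool_rot: [[0.0, 1.0, -0.0], [1.0, -0.0, -0.0], [-0.0, -0.0, -1.0]]
contact_force: [-0.8, -0.3, -0.7]
grip_width: 43.5
finger_force: 15.0
```

Request:
{"api": "step_arm", "payload": {
  "delta_pos": [
    [0,0,0],
    [0,0,0],
    [0,0,0],
    [0,0,0],
    [0,0,0],
    [0,0,-1.5],
    [0,0,-4.0],
    [0,0,-6.5]
  ],
  "rotation": [
    [0,0,0],
    [0,0,0],
    [0,0,0],
    [0,0,0],
    [0,0,0],
    [0,0,0],
    [0,0,0],
    [0,0,0]
  ],
  "hand": 1
}}

```text
time: 17.02
eef_pos: [611.3, -133.9, 107.9]
tool_rot: [[-0.0, 1.0, -0.002], [1.0, 0.0, 0.001], [0.001, -0.002, -1.0]]
contact_force: [0.8, 0.3, 0.3]
grip_width: 84.2
finger_force: 0.0
```

Request:
{"api": "step_arm", "payload": {
  "delta_pos": [
    [1.0,-2.0,-0.5],
    [3.8,-4.5,-0.5],
    [7.0,-6.6,-0.5],
    [10.3,-8.7,-0.5],
    [13.6,-10.7,-0.5],
    [16.9,-12.6,-0.5],
    [20.2,-14.5,-0.5],
    [23.0,-15.7,0]
  ],
  "rotation": [
    [0,0,0],
    [0,0,0],
    [0,0,0],
    [0,0,0],
    [0,0,0],
    [0,0,0],
    [0,0,0],
    [0,0,0]
  ]
}}

```text
time: 17.68
eef_pos: [453.8, 98.2, 108.8]
tool_rot: [[-0.002, 1.0, 0.002], [1.0, 0.002, -0.001], [-0.001, 0.002, -1.0]]
contact_force: [0.8, 1.3, -1.5]
grip_width: 86.5
finger_force: 0.0
```

Request:
{"api": "step_arm", "payload": {
  "delta_pos": [
    [1.4,-0.4,0.5],
    [1.85,-0.5,1.5],
    [1.85,-0.5,2.5],
    [1.85,-0.5,3.0],
    [1.85,-0.5,3.0],
    [1.85,-0.5,3.0],
    [1.85,-0.5,3.0],
    [1.85,-0.5,3.0]
  ],
  "rotation": [
    [0,0,0],
    [0,0,0],
    [0,0,0],
    [0,0,0],
    [0,0,0],
    [0,0,0],
    [0,0,0],
    [0,0,0]
  ]
}}

```text
time: 18.35
eef_pos: [450.8, 113.8, 78.3]
tool_rot: [[0.001, 1.0, 0.0], [1.0, -0.001, 0.0], [0.0, 0.0, -1.0]]
contact_force: [0.5, 0.8, 0.5]
grip_width: 86.8
finger_force: 0.0
```

```bash
python3 - <<'E'
from h import *
p,d=ctrl.get_image("wrist");W=cloud("wrist",d)
m=(W[...,2]>20)&(W[...,2]<65)&(abs(W[...,0]-450)<32)&(abs(W[...,1]-114)<32)
t=W[m];print(len(t),cv2.minEnclosingCircle(t[:,:2].astype(np.float32)))
E
```

```text
4413 ((450.7498474121094, 114.36063385009766), 22.20848846435547)
```

Request:
{"api": "step_arm", "payload": {
  "delta_pos": [
    [0,0,1.0],
    [0,0,2.4],
    [0,0,3.8],
    [0,0,5.0],
    [0,0,5.7],
    [0,0,5.85],
    [0,0,5.85],
    [0,0,5.85]
  ],
  "rotation": [
    [0,0,0],
    [0,0,0],
    [0,0,0],
    [0,0,0],
    [0,0,0],
    [0,0,0],
    [0,0,0],
    [0,0,0]
  ]
}}

```text
time: 19.07
eef_pos: [450.5, 114.6, 19.8]
tool_rot: [[-0.0, 1.0, 0.0], [1.0, 0.0, 0.0], [0.0, 0.0, -1.0]]
contact_force: [0.4, 0.1, -0.1]
grip_width: 87.0
finger_force: 0.0
```

Request:
{"api": "step_arm", "payload": {
  "delta_pos": [
    [0,0,0],
    [0,0,0],
    [0,0,0],
    [0,0,0],
    [0,0,0],
    [0,0,0],
    [0,0,0],
    [0,0,0]
  ],
  "rotation": [
    [0,0,0],
    [0,0,0],
    [0,0,0],
    [0,0,0],
    [0,0,0],
    [0,0,0],
    [0,0,0],
    [0,0,0]
  ],
  "hand": 0
}}

```text
time: 19.73
eef_pos: [450.2, 114.4, 19.5]
tool_rot: [[0.0, 1.0, 0.0], [1.0, -0.0, -0.0], [-0.0, 0.0, -1.0]]
contact_force: [0.5, 0.5, 0.5]
grip_width: 42.7
finger_force: 15.0
```

Request:
{"api": "step_arm", "payload": {
  "delta_pos": [
    [0,0,-1.5],
    [0,0,-4.5],
    [0,0,-8.0],
    [-2.0,0,-9.5],
    [-5.5,0,-9.5],
    [-9.2,0,-9.5],
    [-12.9,0,-9.5],
    [-16.4,0.5,-9.5]
  ],
  "rotation": [
    [0,0,0],
    [0,0,0],
    [0,0,0],
    [0,0,0],
    [0,0,0],
    [0,0,0],
    [0,0,0],
    [0,0,0]
  ]
}}

```text
time: 20.4
eef_pos: [454.1, -51.6, 114.6]
tool_rot: [[0.0, 1.0, -0.0], [1.0, -0.0, -0.001], [-0.001, -0.0, -1.0]]
contact_force: [0.9, 0.1, -0.7]
grip_width: 43.5
finger_force: 15.0
```

Request:
{"api": "step_arm", "payload": {
  "delta_pos": [
    [-3.0,1.7,0],
    [-5.7,4.0,0],
    [-8.4,6.5,0],
    [-11.0,9.1,0],
    [-13.3,11.8,0],
    [-15.0,14.0,0],
    [-15.7,15.2,0],
    [-15.95,15.55,0.3]
  ],
  "rotation": [
    [0,0,0],
    [0,0,0],
    [0,0,0],
    [0,0,0],
    [0,0,0],
    [0,0,0],
    [0,0,0],
    [0,0,0]
  ]
}}

```text
time: 21.07
eef_pos: [612.4, -211.2, 110.9]
tool_rot: [[0.002, 1.0, 0.001], [1.0, -0.002, 0.0], [0.0, 0.001, -1.0]]
contact_force: [1.0, -0.6, -0.6]
grip_width: 43.6
finger_force: 15.0
```

Request:
{"api": "step_arm", "payload": {
  "delta_pos": [
    [0,0,0.3],
    [0,0,2.0],
    [0,0,4.0],
    [0,0,5.4],
    [0,0,6.2],
    [0,0,6.6],
    [0,0,6.8],
    [0,0,6.85]
  ],
  "rotation": [
    [0,0,0],
    [0,0,0],
    [0,0,0],
    [0,0,0],
    [0,0,0],
    [0,0,0],
    [0,0,0],
    [0,0,0]
  ]
}}

```text
time: 21.73
eef_pos: [610.8, -209.0, 43.4]
tool_rot: [[-0.0, 1.0, 0.0], [1.0, 0.0, -0.0], [-0.0, 0.0, -1.0]]
contact_force: [-0.2, -0.4, -0.7]
grip_width: 43.4
finger_force: 15.0
```

Request:
{"api": "step_arm", "payload": {
  "delta_pos": [
    [0,0,0],
    [0,0,0],
    [0,0,0],
    [0,0,0],
    [0,0,0],
    [0,0,0],
    [0,0,0],
    [0,0,0]
  ],
  "rotation": [
    [0,0,0],
    [0,0,0],
    [0,0,0],
    [0,0,0],
    [0,0,0],
    [0,0,0],
    [0,0,0],
    [0,0,0]
  ]
}}

```text
time: 22.4
eef_pos: [610.7, -209.1, 43.0]
tool_rot: [[0.0, 1.0, -0.0], [1.0, -0.0, -0.0], [-0.0, -0.0, -1.0]]
contact_force: [0.1, 0.5, -0.8]
grip_width: 43.6
finger_force: 15.0
```

Request:
{"api": "step_arm", "payload": {
  "delta_pos": [
    [0,0,0],
    [0,0,0],
    [0,0,0],
    [0,0,0],
    [0,0,0],
    [0,0,-1.5],
    [0,0,-4.0],
    [0,0,-6.5]
  ],
  "rotation": [
    [0,0,0],
    [0,0,0],
    [0,0,0],
    [0,0,0],
    [0,0,0],
    [0,0,0],
    [0,0,0],
    [0,0,0]
  ],
  "hand": 1
}}

```text
time: 23.07
eef_pos: [609.8, -208.8, 107.8]
tool_rot: [[-0.0, 1.0, -0.002], [1.0, 0.0, 0.001], [0.001, -0.002, -1.0]]
contact_force: [0.1, 0.2, -0.1]
grip_width: 84.5
finger_force: 0.0
```

Request:
{"api": "step_arm", "payload": {
  "delta_pos": [
    [0,0,-3],
    [-2,-1,-6],
    [-5,-2,-8],
    [-8,-3,-9],
    [-11,-4,-9],
    [-14,-5,-9],
    [-16,-6,-9],
    [-16,-6,-9]
  ],
  "rotation": [
    [0,0,0],
    [0,0,0],
    [0,0,0],
    [0,0,0],
    [0,0,0],
    [0,0,0],
    [0,0,0],
    [0,0,0]
  ]
}}

```text
time: 23.73
eef_pos: [546.5, -376.8, 197.7]
tool_rot: [[0.01, 1.0, -0.003], [1.0, -0.01, -0.004], [-0.004, -0.003, -1.0]]
contact_force: [-0.9, -0.1, 0.5]
grip_width: 86.8
finger_force: 0.0
```

```bash
python3 - <<'E'
from h import *
p,d=ctrl.get_image("top");cv2.imwrite("pics/t4.png",p[:,:,::-1]);W=cloud("top",d)
for y,x in((15.4,615.1),(-59.7,613.5),(-134.2,612.2),(-209.1,610.4)):
    t=W[(W[...,2]>45)&(W[...,2]<90)&(np.hypot(W[...,0]-x,W[...,1]-y)<36)]
    c,r=cv2.minEnclosingCircle(t[:,:2].astype(np.float32));print(np.round(np.array(c)-[x,y],1),round(r,1),np.round(np.percentile(t[:,2],95),1))
E
```

```text
[-0.  -0.1] 21.9 82.1
[-0.6  0.8] 22.2 81.4
[-0.3  0.9] 22.4 81.5
[-0.  -0.2] 22.2 81.3
```

View pics/t4.png

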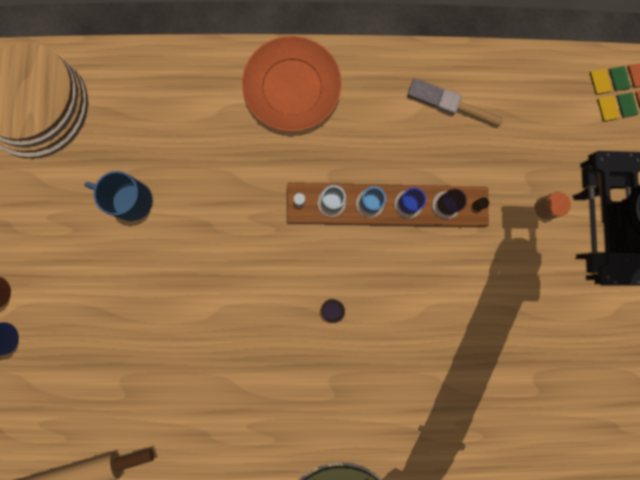

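The top view shows all four cups upright on their discs in order, at (333,200), (372,201), (411,203) and (450,204). Each is within about 1 mm of centre. The mug at (123,195) has not moved. Handing in.

```bash
python3 -c "
from bench import ctrl
print(ctrl.close_job())"
```

```text
the job is handed in; nothing more can be done
None
```

The job is handed in: pale, sky, royal and navy stand on discs a to d from the white post, each measured within about 1 mm of centre, with the mug and the look-alike navy cup untouched; the bench gave no verdict.

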